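Close a filled tablet jar with its snap cap

TASK

Take the blue cap out of the open drawer and push the drawer fully home until it seats in its catch. Then snap the cap onto the one jar that is still open: press it straight down until it clicks and keep pressing it firmly - finish while still pressing down on the cap, with the jar standing upright on the desk. Leave the two capped jars and the gel bottle alone.

Things in the scene. Friction and masses are not known exactly. Their poses are not given: they have to be found in the camera images.
- cap: Loose blue snap cap, 12 g, 48 mm across, 18 mm tall, lying open side down in the front bay of the open drawer, 12 mm above the desk. Origin: centre of its open lower edge; z up through its closed top. Inside the skirt, near the lower edge, runs a bead (opening 36 mm across); inside depth 15 mm. Its side may be squeezed firmly. Any yaw fits.
- jar: The open jar: pale blue, filled, 0.16 kg, loose, 54 mm across, shoulder 60-66 mm up, white neck 34 mm across, rim 86 mm up. Origin: centre of its underside, z up. A springy bead, 40 mm across, rings the neck 78 mm up. A cap set on loosely (within 2 mm of the axis) rests on it, cap top 98 mm up. Pressed, it resists up to about 10 N (18 if askew), clicks, and stops with its top 89 mm up.
- jar_rim (a point): Centre of the open jar's mouth, at the height of the rim (86 mm above its underside).
- drawer_unit: Grey steel desktop drawer unit, fixed to the desk, 260 mm deep (x), 240 mm wide (y), 85 mm tall. Origin at the centre of its underside; its front, with the drawer, faces its own -x. A paper pad lies on its top, at the back (10 mm high).
- drawer (a joint): How far the drawer is out, m: 0 home, growing towards the unit's -x; starts 0.12-0.155. Sliding takes about 2 N; in the last 13 mm a sprung catch resists with up to about 7 N, in the last 5 mm it pulls the drawer home. Floor 12 mm above the desk, side walls to 59 mm (204 mm apart inside), front panel 10 mm thick, top at 79 mm; front bay 158 mm long.
- drawer_pull (a point): Middle of the drawer's bar pull: a steel bar 10 mm thick and 104 mm long, parallel to the unit's y, 45 mm above the desk, its axis 25 mm in front of the drawer's front face.
- full_jar_a: A jar of the same kind already closed with its blue cap, 89 mm tall, loose; not to be disturbed. Origin at the centre of its underside.
- full_jar_b: Another jar already closed, like full_jar_a; not to be disturbed.
- gel_bottle: Clear pump bottle of hand gel, 64 mm across, 177 mm tall, loose; not to be disturbed. Origin at the centre of its underside.
There are look-alikes about, which are no part of the job. There is more than one size of the cap; the one meant has the size given above.

How it is judged:
By the outcome, as a careful person would: the job done as asked, in the order asked, and still so for the second after the job is handed in, while the arm keeps its last pose, push and grip.
It also fails if it takes over 61 s, if anything falls off the work surface, if the arm or the gripper's body presses on something with over 40 N, if the wrist force passes 120 N, or if a joint passes its speed limit or range.

ROBOT

A 6-joint arm with a two-finger parallel gripper is mounted at the origin on the work surface. World frame = base frame: x ahead of the robot, y to its left, z up, the work surface at z = 0. Lengths are in m, angles in rad, forces in N, time in s.
With the tool pointing down it reaches from about 0.325 to 0.875 m from the base axis. Payload 4.4 kg.
Tool frame: the origin (TCP) lies midway between the tips of the shut fingers; the grasp point (between the pads) lies 19 mm behind it (robot.hold_point_z is the distance from the TCP to the grasp point, in m); z points along the fingers, y is the line along which they close (so a half turn about z gives the same grasp; the last joint's range is limited). The gripper opens to 85 mm and grips with 20 to 120 N. Pads are 22 mm wide; open, the fingers measure 114 mm over their backs; the gripper's body (76 mm by 85 mm) begins 54 mm behind the grasp point. The pads swing forward as they close: fully open they stand 13 mm farther back than shut.
Start: joints at [-1.405, 0.207, 1.542, -0, 1.393, -0.15], TCP at [0.179, -0.546, 0.231] pointing down, gripper open.
Joint ranges: [-2.73, 2.73], [-0.86, 2.22], [0.23, 2.46], [-1.11, 4.25], [0.08, 2.63], [-2.82, 2.82]. Speed limits (rad/s): [2.79, 2.79, 3.14, 3.14, 3.14, 3.14].

INTERFACE

Orientations are given as a unit quaternion [x, y, z, w].
In Python, from station import readout, capture, calibration, workorder, robot gives the robot as it stands.
- The arm moves only by the tool move_arm, never from a script. Its argument "series" is a list that holds one entry, the list of rows, each a list of 7 numbers: the shift along the tool's x, y, z in m, then the turn, a rotation vector about the tool's x, y, z in rad, then the gripper command: -1 is shut, 1 is fully open, values between are in proportion. A call has 1 to 10 rows; each row shifts and turns the commanded pose from where the row before left it, along the tool's axes as they then stand; what a row does not reach is not made up. A row lasts 1/8 s, in which the tool goes at most 62.5 mm and 10.7 degrees, less where a joint would pass 70% of its speed; a pose out of reach is approached as far as the arm can. A call with a gripper value outside its range is refused whole. The fingers move at their own pace and stop on an object; the grip force is fixed at half the most. Time passes only in rows, so rows that do not move let the fingers close. It gives the time, the measured TCP pose, the force, the opening and the grip force at its end, in the units of the state.
- readout.read_state(): the state, without advancing time (a new reading comes with each control period).
- capture(name): name is "scene" or "top" or "wrist"; returns (picture, depth): 384x512x3 uint8, red, green, blue; 384x512 float32, m along the optical axis (not along the pixel's ray), 0 where there is no reading.
- calibration(name): a dict with "fovy" (degrees; the focal length in pixels is half the picture's height over the tangent of half this angle, whatever the lens; pixels are square), "cx", "cy" (the principal point, pixels), "rvec" (rotation vector, rad) and "tvec" (3), from world to camera coordinates, as OpenCV has them; the wrist camera has in their place "T_tool_cam" (4x4, takes a point from camera to tool coordinates, whose origin is the TCP and whose axes are the flange's). Camera axes: x right, y down, z forward; pixel columns grow to the right and rows downward; lengths in m; the calibration is good to about 2 mm. A picture is of the moment at which its call begins: read the wrist's pose just before it. calibration takes no time and is no camera call.
- workorder.sign_off(): hands the job in; it is judged then, once.
The state is a dict: "t": time; "q": joint angles; "qd": joint speeds; "joint_torque": joint torques, N m; "tcp_pos": TCP position; "ee_rot": TCP orientation; "force": force on the tool from outside, world axes, zero at the start; "ft_torque": the same for the moment, N m; "opening": finger opening in m; "finger_force": force on a finger pad.
Only numpy, scipy, OpenCV 4.12 (cv2) and the standard library are available. Lean on these libraries where they do the work, as an engineer would, in place of code of your own. Each camera call takes 0.05 s, during which the arm holds its last target. There are 200 camera calls.

## Working session

There is one attempt and no reset: what is moved stays moved. The work goes in short steps, Python scripts to look and compute and a tool call to move; the robot and the scene stay as the last step left them, time stands still between calls to the robot, and variables do not carry over. Pictures are saved under pics/ and viewed, at most 10 in all, crops included, and the job is handed in when it is done.

Besides the shell and the picture viewer there is one more tool, called after "Emit:" in YAML: its name, and indented under it one key for each argument. move_arm: Moves the arm, as the interface text tells. Its arguments: {"type":"object","properties":{"series":{"type":"array"}},"required":["series"]}

```bash
mkdir -p pics; ls; cat > h.py <<'E'
import numpy as np, cv2
from station import readout, capture, calibration, workorder, robot
from scipy.spatial.transform import Rotation as R
def cam(name, st=None):
    c=calibration(name); f=192/np.tan(np.radians(c['fovy'])/2)
    K=np.array([[f,0,c['cx']],[0,f,c['cy']],[0,0,1]])
    if 'rvec' in c:
        r=R.from_rotvec(np.ravel(c['rvec'])).as_matrix().T; o=-r@np.ravel(c['tvec'])
    else:
        T=np.array(c['T_tool_cam']); q=R.from_quat(st['ee_rot']).as_matrix()
        r=q@T[:3,:3]; o=np.array(st['tcp_pos'])+q@T[:3,3]
    return K,r,o
def plane(C,uv,z):
    K,r,o=C; uv=np.atleast_2d(uv).astype(float)
    d=(r@np.linalg.inv(K)@np.c_[uv,np.ones(len(uv))].T).T
    return o+d*((z-o[2])/d[:,2])[:,None]
def cloud(C,dep):
    K,r,o=C; v,u=np.mgrid[:384,:512]
    p=np.stack([(u-K[0,2])/K[0,0]*dep,(v-K[1,2])/K[1,1]*dep,dep],-1)
    return p@r.T+o
def save(n,im): cv2.imwrite('pics/'+n,im[:,:,::-1])
E
python3 - <<'E'
from h import *
for n in('scene','top'):
    i,d=capture(n); save(n+'.png',i); np.savez(n+'.npz',i=i,d=d)
    print(n,cam(n)[2],cam(n)[1].round(2).tolist(),d.min(),d.max(), calibration(n))
s=readout.read_state();print(s, [a for a in dir(robot) if a[0]!='_'])
E
```

```text
pics
scene [1.1350549  0.25815196 0.82402074] [[-0.43, 0.72, -0.55], [0.9, 0.34, -0.27], [-0.01, -0.61, -0.79]] 0.0 2.5718558 {'fovy': 52.61539979458832, 'cx': 250.5294609958958, 'cy': 190.62379852284758, 'rvec': array([ 1.4402951 ,  2.27516262, -0.77778434]), 'tvec': array([ 0.2610956 , -0.40099584,  1.34351542])}
top [0.43263423 0.00691266 1.22415553] [[-0.0, -0.99, 0.17], [-1.0, 0.0, 0.0], [-0.0, -0.17, -0.99]] 0.0 2.1987684 {'fovy': 50.48273892383745, 'cx': 247.08422492665898, 'cy': 193.21384758740044, 'rvec': array([ 2.13283942, -2.13366697,  0.17884571]), 'tvec': array([0.00812724, 0.63138149, 1.13449033])}
{'t': 0.1, 'q': array([-1.40449050e+00,  2.07349151e-01,  1.54281835e+00, -9.83938915e-06,
        1.39353063e+00, -1.50510108e-01]), 'qd': array([ 0.00011516, -0.00096555, -0.00185649,  0.00059524,  0.00207759,
        0.00077844]), 'joint_torque': array([-7.14439102e-04, -3.84090900e+01, -2.92547536e+01, -2.22769063e-04,
        4.87992089e-03, -2.17253279e-05]), 'tcp_pos': array([ 0.17900145, -0.54569696,  0.2302303 ]), 'ee_rot': array([ 9.87478987e-01,  1.57747082e-01, -1.31558148e-05, -1.05266565e-03]), 'force': array([ 0.29802053, -0.51027033, -0.76495171]), 'ft_torque': array([-0.03548915,  0.03294202, -0.02792276]), 'finger_force': 0.0, 'opening': 0.08535396996638014} ['Unreachable', 'hold_point_z']
```

View pics/scene.png

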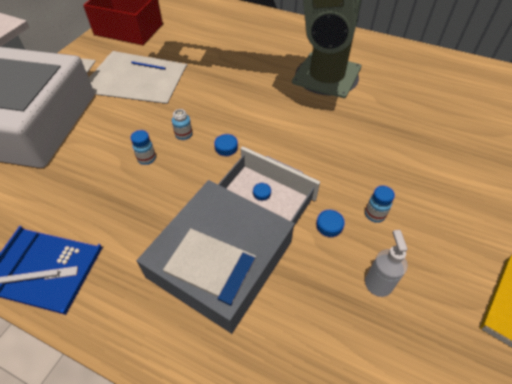

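View pics/top.png

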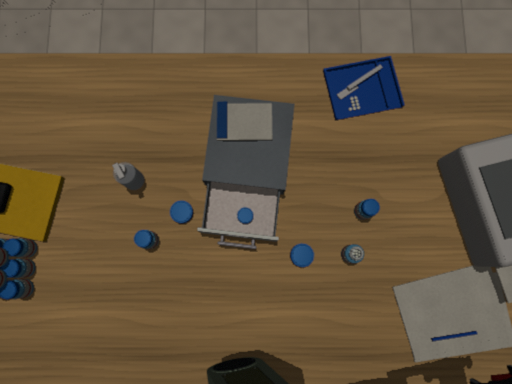

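The open jar (white neck) is at scene (181,124) / top (353,255). The cap in the drawer is at scene (262,191) / top (245,215), and the pull is at top (238,243). The larger caps on the desk are look-alikes. Capped jars are at top (368,209) and (146,240), the gel bottle at (127,175).

```bash
python3 - <<'E'
from h import *
for n,boxes in (('top',dict(cap=(230,200,260,230))),('scene',dict(cap=(248,178,276,204)))):
    f=np.load(n+'.npz'); i,d=f['i'],f['d']; C=cam(n); P=cloud(C,d)
    hsv=cv2.cvtColor(i,cv2.COLOR_RGB2HSV)
    m=((hsv[...,0]>95)&(hsv[...,0]<125)&(hsv[...,1]>140)).astype(np.uint8)
    k,l,s,c=cv2.connectedComponentsWithStats(m)
    for j in range(1,k):
        if s[j,4]<40 or s[j,4]>900: continue
        p=P[(l==j)&(d>0)]; zt=np.percentile(p[:,2],85); q=p[p[:,2]>zt-.006]
        print(n,c[j].round(),'n',s[j,4],'ztop %.3f'%zt,'mid',((q.min(0)+q.max(0))/2).round(3),'ext',np.ptp(q,axis=0).round(3))
    u0,v0=(353,255) if n=='top' else (181,120)
    sl=np.s_[v0-20:v0+20,u0-18:u0+18]; p=P[sl].reshape(-1,3)
    for lo,hi in((.08,.095),(.055,.075)):
        q=p[(p[:,2]>lo)&(p[:,2]<hi)]; print(n,'jar z',lo,len(q),((q.min(0)+q.max(0))/2).round(4),np.ptp(q,axis=0).round(3)) if len(q) else 0
    if n=='top':
        A=P.reshape(-1,3); box=(A[:,0]>.2)&(A[:,0]<.9)&(abs(A[:,1])<.25)
        q=A[box&(abs(A[:,2]-.085)<.004)]; rc=cv2.minAreaRect(q[:,:2].astype(np.float32)); print('unit top',rc,cv2.boxPoints(rc).round(3).tolist())
        q=A[box&(abs(A[:,2]-.079)<.004)&(A[:,0]<.5)]; print('panel',len(q),q.min(0),q.max(0))
        sl=np.s_[236:252,215:262]; q=P[sl].reshape(-1,3); q=q[(q[:,2]>.035)&(q[:,2]<.056)]; print('pull',len(q),cv2.minAreaRect(q[:,:2].astype(np.float32)))
        big=cv2.resize(i[180:280,190:390],None,fx=4,fy=4,interpolation=cv2.INTER_CUBIC); save('topcrop.png',big)
        for uv in((127,175),): print('gel',plane(C,uv,.15))
E
```

```text
top [222. 120.] n 338 ztop 0.097 mid [0.842 0.082 0.097] ext [0.109 0.027 0.012]
top [369. 207.] n 252 ztop 0.089 mid [ 0.586 -0.339  0.089] ext [0.046 0.045 0.01 ]
top [181. 212.] n 378 ztop 0.027 mid [0.582 0.203 0.027] ext [0.063 0.063 0.011]
top [245. 215.] n 182 ztop 0.032 mid [0.57  0.014 0.031] ext [0.042 0.041 0.01 ]
top [144. 238.] n 260 ztop 0.090 mid [0.498 0.297 0.09 ] ext [0.047 0.045 0.009]
top [ 13. 247.] n 322 ztop 0.091 mid [0.475 0.664 0.091] ext [0.044 0.06  0.013]
top [302. 255.] n 407 ztop 0.027 mid [ 0.454 -0.151  0.026] ext [0.064 0.062 0.01 ]
top [ 12. 268.] n 304 ztop 0.091 mid [0.419 0.659 0.093] ext [0.046 0.048 0.015]
top [ 10. 290.] n 318 ztop 0.091 mid [0.36  0.657 0.092] ext [0.045 0.046 0.014]
top [454. 336.] n 101 ztop 0.016 mid [ 0.226 -0.58   0.015] ext [0.022 0.124 0.01 ]
top jar z 0.08 67 [ 0.4582 -0.2973  0.0843] [0.033 0.034 0.009]
top jar z 0.055 153 [ 0.4573 -0.2974  0.0652] [0.053 0.053 0.019]
unit top ((0.7089816927909851, 0.010546907782554626), (0.2402181476354599, 0.4037694036960602), 83.28688049316406) [[0.49399998784065247, -0.0850000008
[... 321 characters left out ...]
), 86.33277893066406)
gel [[0.6649204  0.33158651 0.15      ]]
scene [140. 139.] n 225 ztop 0.090 mid [ 0.59  -0.338  0.089] ext [0.044 0.044 0.009]
scene [226. 144.] n 354 ztop 0.027 mid [ 0.459 -0.15   0.026] ext [0.063 0.063 0.009]
scene [262. 191.] n 211 ztop 0.032 mid [0.574 0.017 0.03 ] ext [0.044 0.042 0.009]
scene [383. 196.] n 315 ztop 0.090 mid [0.503 0.3   0.089] ext [0.044 0.043 0.009]
scene [330. 223.] n 528 ztop 0.027 mid [0.586 0.206 0.026] ext [0.063 0.061 0.009]
scene [236. 279.] n 622 ztop 0.098 mid [0.844 0.083 0.096] ext [0.109 0.026 0.008]
scene jar z 0.08 65 [ 0.46   -0.2946  0.0841] [0.031 0.035 0.008]
scene jar z 0.055 143 [ 0.4627 -0.2956  0.065 ] [0.046 0.053 0.02 ]
```

View pics/topcrop.png

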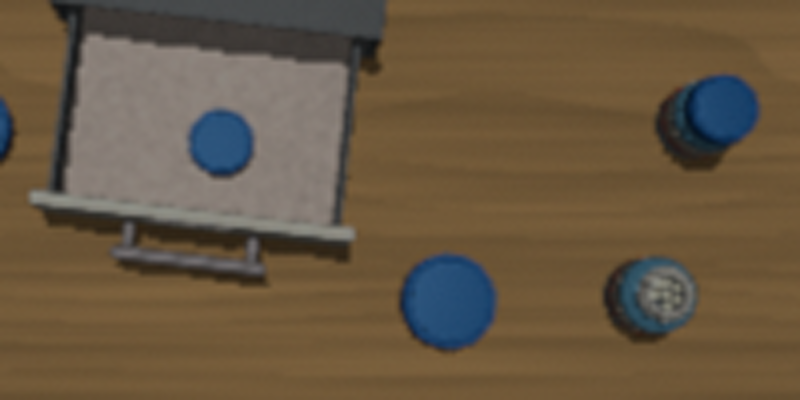

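Emit:
move_arm:
  series:
    - [[0, 0, 0, 0, 0, 0.145, 1], [0, 0, 0, 0, 0, 0.145, 1], [0, 0, 0, 0, 0, 0.145, 1], [0.027, -0.0503, 0, 0, 0, 0, 1], [0.027, -0.0503, 0, 0, 0, 0, 1], [0.027, -0.0503, 0, 0, 0, 0, 1], [0.027, -0.0503, 0, 0, 0, 0, 1], [0.027, -0.0503, 0, 0, 0, 0, 1], [0.027, -0.0503, 0, 0, 0, 0, 1], [0.027, -0.0503, 0, 0, 0, 0, 1]]

```text
t: 1.35
tcp_pos: [0.4089, -0.2172, 0.231]
ee_rot: [0.998, -0.059, -0.0, -0.0]
force: [1.1, -1.0, -0.5]
opening: 0.0853
finger_force: 0.0
```

Emit:
move_arm:
  series:
    - [[0.027, -0.0503, 0, 0, 0, 0, 1], [0.027, -0.0503, 0, 0, 0, 0, 1], [0.027, -0.0503, 0, 0, 0, 0, 1], [0.027, -0.0503, 0, 0, 0, 0, 1], [0.02, -0.045, 0, 0, 0, 0, 1], [0, 0, 0, 0, 0, 0, 1], [0, 0, 0, 0, 0, 0, 1]]

```text
t: 2.22
tcp_pos: [0.5638, 0.0101, 0.2306]
ee_rot: [0.998, -0.059, -0.001, 0.0]
force: [0.5, -0.3, 0.6]
opening: 0.0856
finger_force: 0.0
```

```bash
cat >> h.py <<'E'
def tool(st,dw): return R.from_quat(st['ee_rot']).inv().apply(dw)
def look(fn):
    st=readout.read_state(); i,d=capture('wrist'); save(fn,i); C=cam('wrist',st)
    return st,i,d,C,cloud(C,d)
def blue(i,d,P,tag):
    hsv=cv2.cvtColor(i,cv2.COLOR_RGB2HSV)
    m=((hsv[...,0]>95)&(hsv[...,0]<125)&(hsv[...,1]>140)).astype(np.uint8)
    k,l,s,c=cv2.connectedComponentsWithStats(m)
    for j in range(1,k):
        if s[j,4]<100: continue
        p=P[(l==j)&(d>0)]
        if not len(p): continue
        zt=np.percentile(p[:,2],85); q=p[p[:,2]>zt-.004]
        print(tag,c[j].round(),'n',s[j,4],'ztop %.3f'%zt,'mid',((q.min(0)+q.max(0))/2).round(4),'ext',np.ptp(q,axis=0).round(3))
E
python3 - <<'E'
from h import *
st,i,d,C,P=look('w1.png'); blue(i,d,P,'w'); np.savez('w1.npz',i=i,d=d,P=P)
print({k:np.round(st[k],4) for k in('t','q','tcp_pos','ee_rot','force')})
print(np.degrees(R.from_quat(st['ee_rot']).as_matrix()[:,0]))
E
```

```text
w [ 93. 168.] n 2860 ztop 0.026 mid [0.5846 0.2025 0.0251] ext [0.065 0.065 0.006]
w [253. 161.] n 1308 ztop 0.031 mid [0.5729 0.0124 0.0298] ext [0.047 0.046 0.005]
w [396. 233.] n 2330 ztop 0.026 mid [ 0.4944 -0.1157  0.1425] ext [0.142 0.142 0.24 ]
w [ 10. 266.] n 837 ztop 0.089 mid [0.4987 0.2829 0.0882] ext [0.04  0.021 0.006]
{'t': np.float64(2.225), 'q': array([-1.3510e-01,  1.8490e-01,  1.5687e+00, -7.0000e-04,  1.3896e+00,
        1.5536e+00]), 'tcp_pos': array([0.5638, 0.0101, 0.2306]), 'ee_rot': array([ 9.983e-01, -5.880e-02, -8.000e-04,  3.000e-04]), 'force': array([ 0.4993, -0.3064,  0.572 ])}
[56.8991345  -6.72950661 -0.09264808]
```

View pics/w1.png

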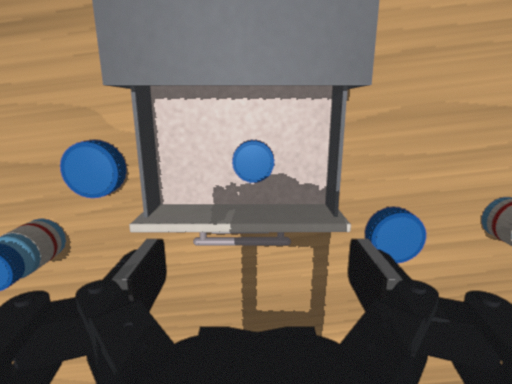

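The wrist view shows the cap at (253,161) with the drawer square to the image, so the tool yaw matches the unit. The panel is at row ~220 and the pull at row ~240.

Emit:
move_arm:
  series:
    - [[0.0087, -0.005, 0.04, 0, 0, 0, 1], [0, 0, 0.05, 0, 0, 0, 1], [0, 0, 0.05, 0, 0, 0, 1], [0, 0, 0.04, 0, 0, 0, 1], [0, 0, 0.025, 0, 0, 0, 1], [0, 0, 0.0126, 0, 0, 0, 1], [0, 0, 0, 0, 0, 0, 1], [0, 0, 0, 0, 0, 0, 0.3], [0, 0, 0, 0, 0, 0, 0.2], [0, 0, 0, 0, 0, 0, -1]]

```text
t: 3.52
tcp_pos: [0.5754, 0.0141, 0.0157]
ee_rot: [0.998, -0.059, 0.002, 0.0]
force: [-0.8, 0.1, 6.4]
opening: 0.0456
finger_force: 61.6
```

Emit:
move_arm:
  series:
    - [[0, 0, 0, 0, 0, 0, -1], [0, 0, 0, 0, 0, 0, -1], [0, 0, 0, 0, 0, 0, -1], [0, 0, 0, 0, 0, 0, -1]]

```text
t: 4.03
tcp_pos: [0.5754, 0.0141, 0.0157]
ee_rot: [0.998, -0.059, 0.002, 0.0]
force: [-0.3, -0.6, 6.6]
opening: 0.046
finger_force: 61.7
```

Cap gripped. Lift, and locate the pull and panel from the wrist data.

Emit:
move_arm:
  series:
    - [[0, 0, -0.01, 0, 0, 0, -1], [0, 0, -0.03, 0, 0, 0, -1], [0, 0, -0.05, 0, 0, 0, -1], [0, 0, -0.04, 0, 0, 0, -1], [0, 0, 0, 0, 0, 0, -1]]

```text
t: 4.65
tcp_pos: [0.577, 0.014, 0.1489]
ee_rot: [0.998, -0.059, 0.005, 0.0]
force: [0.5, -0.6, -0.5]
opening: 0.0459
finger_force: 61.4
```

```bash
python3 - <<'E'
from h import *
f=np.load('w1.npz'); P=f['P']; d=f['d']
yaw=np.radians(-6.73); c,s=np.cos(yaw),np.sin(yaw)
U=np.stack([P[...,0]*c+P[...,1]*s,-P[...,0]*s+P[...,1]*c,P[...,2]],-1)  # unit-aligned
for n,sl,lo,hi in(('bar',np.s_[234:248,190:295],.044,.056),('panel',np.s_[200:232,130:350],.074,.084),('unittop',np.s_[10:90,95:380],.08,.09)):
    q=U[sl].reshape(-1,3); q=q[(q[:,2]>lo)&(q[:,2]<hi)]; print(n,len(q),np.percentile(q,[2,50,98],axis=0).round(4).tolist())
    rc=cv2.minAreaRect(P[sl].reshape(-1,3)[(U[sl].reshape(-1,3)[:,2]>lo)&(U[sl].reshape(-1,3)[:,2]<hi)][:,:2].astype(np.float32)); print(rc[2])
st,i,d,C,P=look('w2.png'); blue(i,d,P,'w2')
p=st['tcp_pos']; print(p,'aligned',p[0]*c+p[1]*s,-p[0]*s+p[1]*c,st['force'],st['opening'])
E
```

```text
bar 892 [[0.472, 0.0403, 0.0446], [0.4785, 0.0934, 0.0484], [0.4856, 0.146, 0.0505]]
83.220947265625
panel 2160 [[0.5026, -0.0162, 0.0745], [0.5078, 0.0926, 0.0782], [0.5118, 0.2022, 0.0798]]
83.18268585205078
unittop 20665 [[0.6476, -0.0222, 0.0831], [0.6776, 0.0931, 0.0847], [0.7049, 0.2081, 0.0862]]
83.30425262451172
w2 [ 56. 200.] n 4762 ztop 0.026 mid [0.5846 0.2029 0.0254] ext [0.065 0.066 0.006]
w2 [257. 256.] n 8179 ztop 0.164 mid [0.5749 0.0135 0.1626] ext [0.048 0.047 0.006]
w2 [440. 272.] n 2689 ztop 0.026 mid [ 0.507  -0.1127  0.1189] ext [0.153 0.149 0.193]
[0.57702936 0.0140396  0.14885398] aligned 0.5714079816861622 0.08156536344245727 [ 0.51633699 -0.57435189 -0.4570097 ] 0.04586387858757301
```

View pics/w2.png

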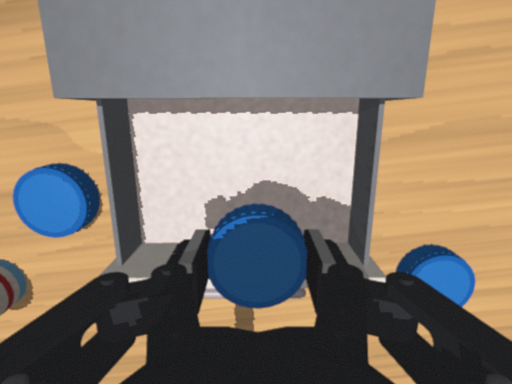

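The cap sits square in the fingers at (257,256), its top about 15.5 mm above the TCP. I'll push the drawer with the fingers against the pull bar while the cap hangs just below the bar.

Emit:
move_arm:
  series:
    - [[-0.04, -0.0035, 0, 0, 0, 0, -1], [-0.05, -0.004, 0, 0, 0, 0, -1], [-0.046, -0.004, 0, 0, 0, 0, -1], [0, 0, 0.03, 0, 0, 0, -1], [0, 0, 0.05, 0, 0, 0, -1], [0, 0, 0.035, 0, 0, 0, -1], [0, 0, 0.016, 0, 0, 0, -1], [0, 0, 0, 0, 0, 0, -1]]

```text
t: 5.7
tcp_pos: [0.4366, 0.0421, 0.0101]
ee_rot: [0.998, -0.059, -0.004, -0.0]
force: [-0.6, -0.4, -0.4]
opening: 0.0462
finger_force: 61.4
```

```bash
python3 - <<'E'
from h import *
st=readout.read_state(); print(st['tcp_pos'],st['ee_rot'],st['force'],st['opening'])
i,d=capture('scene'); save('s2.png',cv2.resize(i[120:260,170:350],None,fx=4,fy=4))
E
```

```text
[0.43658574 0.04210013 0.01009144] [ 9.98246478e-01 -5.90814480e-02 -3.65001217e-03 -1.68482933e-04] [-0.63131653 -0.41321453 -0.38064471] 0.04615712016071339
```

View pics/s2.png

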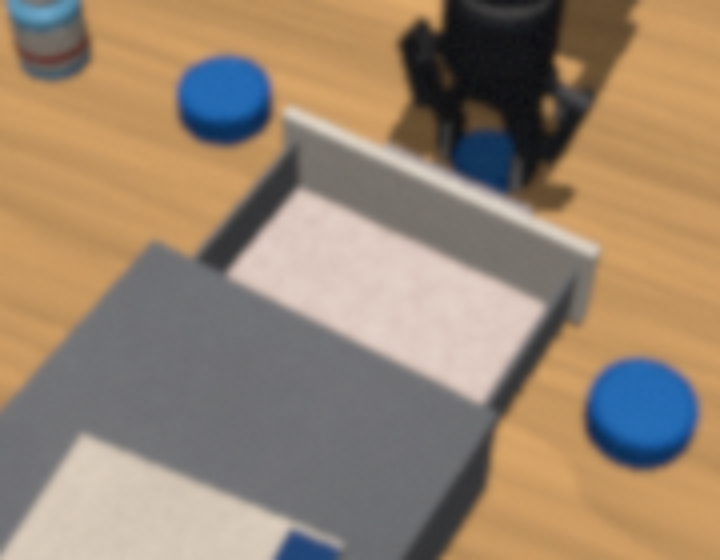

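The gripper is in front of the pull with the cap held low at (485,160) in the crop. Raise slightly and push.

Emit:
move_arm:
  series:
    - [[0, 0, -0.007, 0, 0, 0, -1], [0.012, 0, 0, 0, 0, 0, -1], [0.01, 0, 0, 0, 0, 0, -1], [0.01, 0, 0, 0, 0, 0, -1], [0.01, 0, 0, 0, 0, 0, -1], [0.01, 0, 0, 0, 0, 0, -1], [0.01, 0, 0, 0, 0, 0, -1]]

```text
t: 6.62
tcp_pos: [0.502, 0.0344, 0.0195]
ee_rot: [0.998, -0.059, -0.0, -0.0]
force: [-1.7, 0.1, 0.7]
opening: 0.0461
finger_force: 62.4
```

Emit:
move_arm:
  series:
    - [[0.013, 0, 0, 0, 0, 0, -1], [0.013, 0, 0, 0, 0, 0, -1], [0.013, 0, 0, 0, 0, 0, -1], [0.013, 0, 0, 0, 0, 0, -1], [0.013, 0, 0, 0, 0, 0, -1], [0.01, 0, 0, 0, 0, 0, -1], [0, 0, 0, 0, 0, 0, -1]]

```text
t: 7.5
tcp_pos: [0.578, 0.0251, 0.0202]
ee_rot: [0.998, -0.059, 0.001, 0.0]
force: [-0.7, 0.2, -0.4]
opening: 0.046
finger_force: 61.4
```

```bash
python3 - <<'E'
from h import *
st=readout.read_state(); print(st['tcp_pos'],st['force'])
i,d=capture('top'); save('t2.png',cv2.resize(i[150:270,180:330],None,fx=5,fy=5))
P=cloud(cam('top'),d); yaw=np.radians(-6.73); c,s=np.cos(yaw),np.sin(yaw)
U=np.stack([P[...,0]*c+P[...,1]*s,-P[...,0]*s+P[...,1]*c,P[...,2]],-1).reshape(-1,3)
for y in(-.0,.01,.17,.18,.19):
    q=U[(abs(U[:,1]-y)<.008)&(U[:,0]>.5)&(U[:,0]<.72)]; q=q[np.argsort(q[:,0])]
    a=q[(q[:,2]>.0815)&(q[:,2]<.09)]; b=q[(q[:,2]>.06)&(q[:,2]<.0815)]
    print(y,'unit from',a[:2,0],'panel',b[:2,0], b[-2:,0])
E
```

```text
[0.57796425 0.0251284  0.02021722] [-0.69281314  0.18518784 -0.44571865]
-0.0 unit from [0.61430687 0.64469593] panel [0.61183164 0.61195543] [0.71425117 0.71466602]
0.01 unit from [0.64391001 0.64402816] panel [0.61195543 0.61208626] [0.71561106 0.7158119 ]
0.17 unit from [0.65943859 0.66233032] panel [0.67012505 0.67628711] [0.71709788 0.71869889]
0.18 unit from [0.61268043 0.61817767] panel [0.61233999 0.61318832] [0.71376586 0.71709788]
0.19 unit from [0.61268043 0.61817767] panel [0.61147269 0.61197766] [0.71375126 0.71560083]
```

View pics/t2.png

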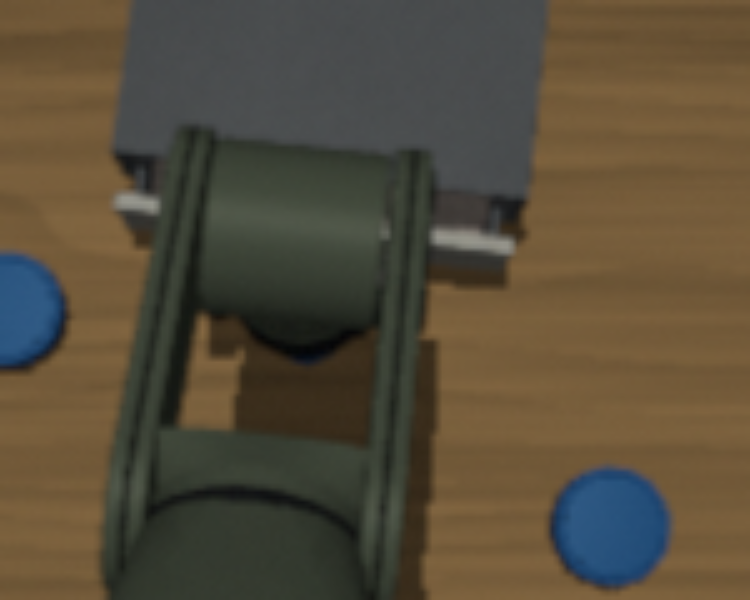

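The panel now stands about 22–32 mm short of the unit's front. Push on through the catch in small steps.

Emit:
move_arm:
  series:
    - [[0.008, 0, 0, 0, 0, 0, -1], [0.006, 0, 0, 0, 0, 0, -1], [0.004, 0, 0, 0, 0, 0, -1], [0, 0, 0, 0, 0, 0, -1]]

```text
t: 8.05
tcp_pos: [0.5947, 0.0233, 0.0198]
ee_rot: [0.998, -0.059, 0.001, 0.0]
force: [0.0, 0.5, 0.7]
opening: 0.0459
finger_force: 61.5
```

Emit:
move_arm:
  series:
    - [[0.002, 0, 0, 0, 0, 0, -1], [0.002, 0, 0, 0, 0, 0, -1], [0.002, 0, 0, 0, 0, 0, -1]]

```text
t: 8.43
tcp_pos: [0.5999, 0.0227, 0.0198]
ee_rot: [0.998, -0.059, -0.0, 0.0]
force: [-1.5, -0.1, 0.3]
opening: 0.046
finger_force: 62.3
```

Emit:
move_arm:
  series:
    - [[0.002, 0, 0, 0, 0, 0, -1], [0.002, 0, 0, 0, 0, 0, -1]]

```text
t: 8.68
tcp_pos: [0.604, 0.0223, 0.0197]
ee_rot: [0.998, -0.059, 0.0, -0.0]
force: [-1.1, 1.0, 1.2]
opening: 0.0458
finger_force: 62.3
```

Emit:
move_arm:
  series:
    - [[0.002, 0, 0, 0, 0, 0, -1], [0.002, 0, 0, 0, 0, 0, -1]]

```text
t: 8.93
tcp_pos: [0.608, 0.0218, 0.0197]
ee_rot: [0.998, -0.059, 0.0, -0.0]
force: [-0.1, 0.4, 0.8]
opening: 0.0462
finger_force: 62.3
```

Emit:
move_arm:
  series:
    - [[0.002, 0, 0, 0, 0, 0, -1], [0.002, 0, 0, 0, 0, 0, -1]]

```text
t: 9.18
tcp_pos: [0.6114, 0.0214, 0.0196]
ee_rot: [0.998, -0.059, -0.001, -0.0]
force: [-5.6, 1.3, 3.7]
opening: 0.0456
finger_force: 64.3
```

```bash
cat > dr.py <<'E'
from h import *
st=readout.read_state(); print(st['tcp_pos'],st['force'])
i,d=capture('top'); np.savez('t3.npz',i=i,d=d)
P=cloud(cam('top'),d); yaw=np.radians(-6.73); c,s=np.cos(yaw),np.sin(yaw)
U=np.stack([P[...,0]*c+P[...,1]*s,-P[...,0]*s+P[...,1]*c,P[...,2]],-1).reshape(-1,3)
for y in(-.01,0,.01,.19,.2):
    q=U[(abs(U[:,1]-y)<.006)&(U[:,0]>.58)&(U[:,0]<.67)]; q=q[np.argsort(q[:,0])]
    print(y,[(round(a,3),round(b,3)) for a,b in q[q[:,2]>.03][:,[0,2]]][:14])
E
python3 dr.py
```

```text
[0.6114222  0.02140237 0.01960218] [-5.64441399  1.33726562  3.72560143]
-0.01 [(np.float64(0.643), np.float64(0.07)), (np.float64(0.643), np.float64(0.088)), (np.float64(0.644), np.float64(0.052)), (np.float64(0.644), np.float64(0.03)), (np.float64(0.644), np.float64(0.054)), (np.float64(0.644), np.float64(0.034)), (np.float64(0.644), np.float64(0.035)), (np.float64(0.644), np.float64(0.08)), (np.float64(0.644), np.float64(0.066)), (np.float64(0.644), np.float64(0.045)), (np.float64(0.644), np.float64(0.085)), (np.float64(0.644), np.float64(0.067)), (np.float64(0.645), np.float64(0.047)), (np.float64(0.645), np.float64(0.061))]
0 [(np.float64(0.644), np.float64(0.06)), (np.float64(0.644), np.float64(0.061)), (np.float64(0.644), np.float64(0.075)), (np.float64(0.644), np.float64(0.063)), (np.float64(0.644), np.float64(0.077)), (np.float64(0.644), np.float64(0.03)), (np.float64(0.644), np.float64(0.078)), (np.float64(0.644), np.float64(0.043)), (np.float64(0.644), np.float64(0.045)), (np.float64(0.644), np.float64(0.038)), (np.float64(0.645), np.float64(0.053)), (np.float64(0.645), np
[... 1093 characters left out ...]
loat64(0.033)), (np.float64(0.645), np.float64(0.031)), (np.float64(0.645), np.float64(0.082)), (np.float64(0.645), np.float64(0.048))]
0.2 [(np.float64(0.644), np.float64(0.067)), (np.float64(0.644), np.float64(0.051)), (np.float64(0.644), np.float64(0.061)), (np.float64(0.644), np.float64(0.045)), (np.float64(0.644), np.float64(0.059)), (np.float64(0.644), np.float64(0.032)), (np.float64(0.644), np.float64(0.076)), (np.float64(0.644), np.float64(0.074)), (np.float64(0.645), np.float64(0.031)), (np.float64(0.645), np.float64(0.075)), (np.float64(0.645), np.float64(0.043)), (np.float64(0.645), np.float64(0.056)), (np.float64(0.645), np.float64(0.081)), (np.float64(0.646), np.float64(0.082))]
```

Emit:
move_arm:
  series:
    - [[0.002, 0, 0, 0, 0, 0, -1], [0.002, 0, 0, 0, 0, 0, -1]]

```text
t: 9.48
tcp_pos: [0.6114, 0.0214, 0.0193]
ee_rot: [0.998, -0.059, -0.005, -0.0]
force: [-15.4, 1.0, 13.5]
opening: 0.0463
finger_force: 70.0
```

Emit:
move_arm:
  series:
    - [[0.001, 0, 0, 0, 0, 0, -1], [0.001, 0, 0, 0, 0, 0, -1]]

```text
t: 9.72
tcp_pos: [0.6114, 0.0215, 0.0193]
ee_rot: [0.998, -0.059, -0.007, -0.0]
force: [-20.7, 1.4, 17.0]
opening: 0.046
finger_force: 72.1
```

Solid stop at 15–20 N with no further travel, and the panel is flush: the drawer is home. Back off and lift.

Emit:
move_arm:
  series:
    - [[-0.012, 0, 0, 0, 0, 0, -1], [-0.02, 0, 0, 0, 0, 0, -1], [-0.024, 0, 0, 0, 0, 0, -1], [0, 0, -0.03, 0, 0, 0, -1], [0, 0, -0.05, 0, 0, 0, -1], [0, 0, -0.055, 0, 0, 0, -1], [0, 0, -0.045, 0, 0, 0, -1], [-0.0235, 0.0475, 0, 0, 0, 0, -1], [-0.0235, 0.0475, 0, 0, 0, 0, -1]]

```text
t: 10.85
tcp_pos: [0.5051, -0.0626, 0.2011]
ee_rot: [0.998, -0.058, 0.003, 0.001]
force: [0.2, -0.5, 0.1]
opening: 0.0457
finger_force: 61.5
```

Emit:
move_arm:
  series:
    - [[-0.0235, 0.0475, 0, 0, 0, 0, -1], [-0.0235, 0.0475, 0, 0, 0, 0, -1], [-0.0235, 0.0475, 0, 0, 0, 0, -1], [-0.0235, 0.0475, 0, 0, 0, 0, -1], [-0.0235, 0.0475, 0, 0, 0, 0, -1], [0, 0, 0, 0, 0, 0, -1], [0, 0, 0, 0, 0, 0, -1]]

```text
t: 11.72
tcp_pos: [0.3598, -0.2837, 0.1997]
ee_rot: [0.998, -0.06, 0.001, 0.0]
force: [0.2, -1.0, -0.5]
opening: 0.0459
finger_force: 61.5
```

```bash
cat > jar.py <<'E'
from h import *
import sys
st,i,d,C,P=look(sys.argv[1]); np.savez('wj.npz',i=i,d=d,P=P)
near=(np.hypot(P[...,0]-.459,P[...,1]+.296)<.05)&(d>0)
for lo,hi in((.079,.095),(.084,.09),(.058,.069)):
    q=P[near&(P[...,2]>lo)&(P[...,2]<hi)]
    if len(q)>4:
        (cx,cy),r=cv2.minEnclosingCircle(q[:,:2].astype(np.float32)); print('jar',lo,len(q),'circ',round(cx,4),round(cy,4),round(r,4),'mid',((q.min(0)+q.max(0))/2).round(4),np.ptp(q,axis=0).round(3))
m=near&(P[...,2]>.05)
if m.any(): v,u=np.where(m); print('px',u.min(),u.max(),v.min(),v.max())
# held cap: points near TCP
p=np.array(st['tcp_pos']); hsv=cv2.cvtColor(i,cv2.COLOR_RGB2HSV)
b=(hsv[...,0]>95)&(hsv[...,0]<125)&(hsv[...,1]>140)&(d>0)&(np.linalg.norm(P-p,axis=-1)<.06)
L=R.from_quat(st['ee_rot']).inv().apply(P[b]-p); zt=np.percentile(L[:,2],10)
t=L[abs(L[:,2]-zt)<.004]; (cx,cy),r=cv2.minEnclosingCircle(t[:,:2].astype(np.float32))
A=np.c_[t[:,:2],np.ones(len(t))]; pl=np.linalg.lstsq(A,t[:,2],rcond=None)[0]
print('cap in tool',cx,cy,r,'z',zt,'tilt',pl)
print(p,st['ee_rot'],st['force'],st['opening'],st['t'])
E
python3 jar.py w3.png; python3 - <<'E'
from h import *
i,d=capture('top'); P=cloud(cam('top'),d)
q=P[(np.hypot(P[...,0]-.459,P[...,1]+.296)<.05)&(P[...,2]>.079)&(P[...,2]<.12)]; print('top',len(q),((q.min(0)+q.max(0))/2).round(4))
U=P.reshape(-1,3); c,s=np.cos(-.1175),np.sin(-.1175); U=np.c_[U[:,0]*c+U[:,1]*s,-U[:,0]*s+U[:,1]*c,U[:,2]]
for y in (0.01,.05,.14,.18):
    q=U[(abs(U[:,1]-y)<.006)&(U[:,0]>.56)&(U[:,0]<.72)&(U[:,2]>.07)]; print(y,q[:,0].min() if len(q) else None)
E
```

```text
jar 0.079 1018 circ 0.4593 -0.298 0.0196 mid [ 0.4594 -0.298   0.0832] [0.039 0.036 0.008]
jar 0.084 571 circ 0.4593 -0.2981 0.017 mid [ 0.4593 -0.2981  0.0857] [0.033 0.033 0.003]
jar 0.058 1225 circ 0.4596 -0.298 0.0269 mid [ 0.4592 -0.298   0.0623] [0.053 0.053 0.009]
px 228 289 36 101
cap in tool -0.002220615977421403 0.0006399680860340595 0.024497702717781067 z -0.015127709154245161 tilt [ 0.00916176  0.00064089 -0.0142981 ]
[ 0.35982588 -0.28366535  0.19972178] [ 9.98225006e-01 -5.95523426e-02  5.79160312e-04  1.40877573e-04] [ 0.20204646 -1.04582353 -0.50377295] 0.04592615605030829 11.725
top 80 [ 0.4568 -0.296   0.0833]
0.01 0.6443455133714939
0.05 0.6439033925126226
0.14 0.6435581058546902
0.18 0.6441149637608865
```

View pics/w3.png

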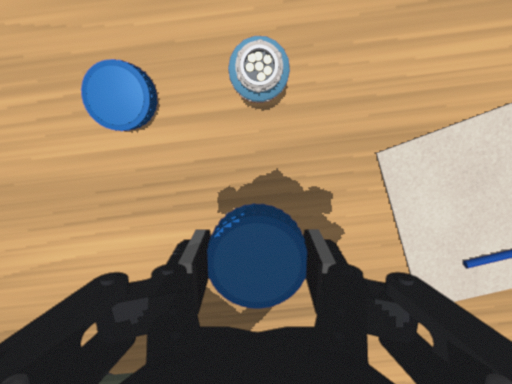

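The wrist shows the open jar's neck at (260,66) and the held cap at (257,256). Relative shift needed is tx ≈ 0.1027, ty ≈ 0.0018.

Emit:
move_arm:
  series:
    - [[0.03, 0.0006, 0, 0, 0, 0, -1], [0.04, 0.0006, 0, 0, 0, 0, -1], [0.0327, 0.0006, 0, 0, 0, 0, -1], [0, 0, 0.03, 0, 0, 0, -1], [0, 0, 0.04, 0, 0, 0, -1], [0, 0, 0.025, 0, 0, 0, -1], [0, 0, 0, 0, 0, 0, -1], [0, 0, 0, 0, 0, 0, -1]]

```text
t: 12.82
tcp_pos: [0.4626, -0.2973, 0.1058]
ee_rot: [0.998, -0.058, 0.001, 0.001]
force: [0.8, -0.1, 0.1]
opening: 0.0457
finger_force: 61.5
```

```bash
python3 jar.py w4.png; python3 - <<'E'
from h import *
i,d=capture('scene'); C=cam('scene'); P=cloud(C,d); save('s3.png',cv2.resize(i[70:160,130:240],None,fx=6,fy=6))
hsv=cv2.cvtColor(i,cv2.COLOR_RGB2HSV)
n=np.hypot(P[...,0]-.459,P[...,1]+.296)<.05
b=n&(hsv[...,0]>95)&(hsv[...,0]<125)&(hsv[...,1]>140)&(P[...,2]>.085)
q=P[b]; print('cap',len(q),q.min(0),q.max(0))
for lo,hi in((.02,.045),(.045,.066)):
    q=P[n&(P[...,2]>lo)&(P[...,2]<hi)]; print('jar',len(q),q.min(0),q.max(0))
E
```

```text
jar 0.079 34 circ 0.4756 -0.3032 0.0074 mid [ 0.4765 -0.3032  0.0803] [0.005 0.014 0.002]
jar 0.058 1589 circ 0.4603 -0.2982 0.0266 mid [ 0.4703 -0.2981  0.0634] [0.032 0.053 0.011]
px 19 437 176 383
cap in tool -0.0020004441030323505 0.0008137779077515006 0.02443009428679943 z -0.015108324166835503 tilt [ 0.00922912  0.00162116 -0.01428322]
[ 0.46257339 -0.29727069  0.1057981 ] [ 9.98298395e-01 -5.83034528e-02  8.16546786e-04  5.95211506e-04] [ 0.80847932 -0.08890342  0.12414917] 0.04571274299164836 12.825
cap 123 [ 0.44663429 -0.32034707  0.10592411] [ 0.48406044 -0.27297281  0.15177782]
jar 122 [ 0.4450469  -0.31518242  0.02001852] [ 0.48665553 -0.26712913  0.04483337]
jar 164 [ 0.4366661  -0.32065408  0.04514576] [ 0.48705664 -0.26716519  0.06595899]
```

View pics/s3.png

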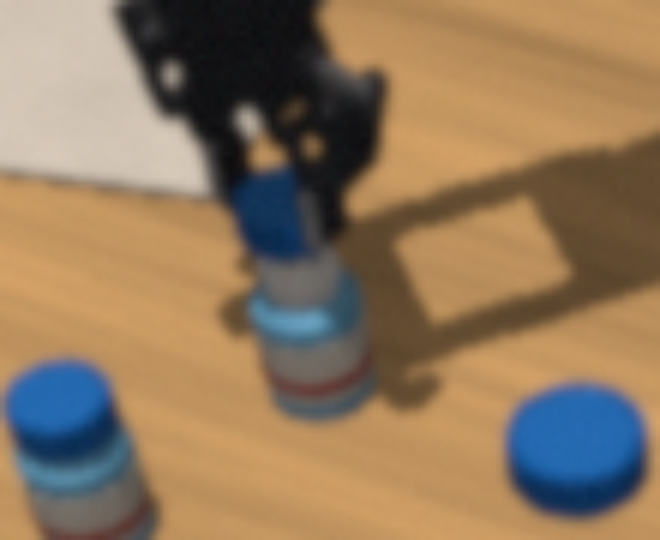

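Cap is over the neck: cap centre (0.4605,-0.2978) against jar (0.460,-0.298). Lower onto the neck, then press in steps.

Emit:
move_arm:
  series:
    - [[-0.0006, 0, 0.01, 0, 0, 0, -1], [0, 0, 0.007, 0, 0, 0, -1], [0, 0, 0.003, 0, 0, 0, -1], [0, 0, 0.002, 0, 0, 0, -1], [0, 0, 0, 0, 0, 0, -1]]

```text
t: 13.55
tcp_pos: [0.4613, -0.2977, 0.0831]
ee_rot: [0.998, -0.059, 0.001, 0.0]
force: [1.3, -0.4, 2.5]
opening: 0.0461
finger_force: 61.7
```

Emit:
move_arm:
  series:
    - [[0, 0, 0.002, 0, 0, 0, -1], [0, 0, 0.001, 0, 0, 0, -1], [0, 0, 0, 0, 0, 0, -1]]

```text
t: 13.92
tcp_pos: [0.4619, -0.2978, 0.0813]
ee_rot: [0.998, -0.059, 0.001, 0.0]
force: [0.2, 1.7, 8.1]
opening: 0.0458
finger_force: 62.3
```

Emit:
move_arm:
  series:
    - [[0, 0, 0.001, 0, 0, 0, -1], [0, 0, 0.001, 0, 0, 0, -1], [0, 0, 0, 0, 0, 0, -1]]

```text
t: 14.3
tcp_pos: [0.4597, -0.2967, 0.0766]
ee_rot: [0.998, -0.059, -0.001, -0.001]
force: [0.3, -0.3, -1.2]
opening: 0.0463
finger_force: 62.1
```

Force dropped as z jumped, so that was probably the click. Now press on to the stop.

Emit:
move_arm:
  series:
    - [[0, 0, 0.001, 0, 0, 0, -1], [0, 0, 0.001, 0, 0, 0, -1], [0, 0, 0, 0, 0, 0, -1]]

```text
t: 14.68
tcp_pos: [0.4606, -0.2973, 0.0755]
ee_rot: [0.998, -0.059, -0.0, -0.0]
force: [-0.3, 0.9, -1.7]
opening: 0.0458
finger_force: 62.1
```

Emit:
move_arm:
  series:
    - [[0, 0, 0.001, 0, 0, 0, -1], [0, 0, 0.001, 0, 0, 0, -1], [0, 0, 0, 0, 0, 0, -1]]

```text
t: 15.05
tcp_pos: [0.4611, -0.2977, 0.0746]
ee_rot: [0.998, -0.059, 0.0, 0.0]
force: [-0.5, 1.1, 4.3]
opening: 0.0461
finger_force: 62.8
```

Emit:
move_arm:
  series:
    - [[0, 0, 0.001, 0, 0, 0, -1], [0, 0, 0.001, 0, 0, 0, -1], [0, 0, 0, 0, 0, 0, -1]]

```text
t: 15.42
tcp_pos: [0.4617, -0.2981, 0.0745]
ee_rot: [0.998, -0.059, 0.001, 0.001]
force: [-3.3, 3.2, 14.3]
opening: 0.046
finger_force: 63.8
```

Emit:
move_arm:
  series:
    - [[0, 0, 0.0015, 0, 0, 0, -1], [0, 0, 0, 0, 0, 0, -1], [0, 0, 0, 0, 0, 0, -1], [0, 0, 0, 0, 0, 0, -1]]

```text
t: 15.92
tcp_pos: [0.4622, -0.2985, 0.0745]
ee_rot: [0.998, -0.059, 0.001, 0.001]
force: [-4.2, 5.3, 21.9]
opening: 0.0458
finger_force: 64.5
```

```bash
python3 jar.py w5.png; python3 - <<'E'
from h import *
i,d=capture('scene'); C=cam('scene'); P=cloud(C,d); save('s4.png',np.hstack([cv2.resize(i[70:160,130:240],None,fx=4,fy=4),cv2.resize(i[130:250,200:300],(340,360))]))
i,d=capture('top'); Q=cloud(cam('top'),d); blue(i,d,Q,'top')
st=readout.read_state(); print(st['force'],st['t'],st['tcp_pos'])
E
```

```text
jar 0.079 8986 circ 0.4692 -0.3001 0.0367 mid [ 0.4598 -0.3001  0.087 ] [0.049 0.073 0.016]
jar 0.084 7733 circ 0.4692 -0.3001 0.0367 mid [ 0.4597 -0.3001  0.087 ] [0.049 0.073 0.006]
jar 0.058 1019 circ 0.4648 -0.2986 0.026 mid [ 0.4734 -0.2986  0.0613] [0.026 0.051 0.006]
px 13 417 188 383
cap in tool -0.0021743185352534056 0.0012782642152160406 0.024463413283228874 z -0.01522970966040412 tilt [ 0.0169652   0.00127822 -0.01438015]
[ 0.46220813 -0.29847431  0.07452447] [ 0.99826238 -0.05889961  0.00135151  0.00110449] [-4.23250342  5.26442307 21.91248305] 0.04576172778971401 15.925
top [364.  87.] n 3092 ztop 0.009 mid [ 0.9784 -0.3576  0.0137] ext [0.209 0.243 0.018]
top [222. 120.] n 338 ztop 0.097 mid [0.8415 0.0817 0.0968] ext [0.107 0.027 0.007]
top [369. 207.] n 248 ztop 0.090 mid [ 0.5858 -0.3397  0.0894] ext [0.046 0.043 0.007]
top [181. 212.] n 378 ztop 0.027 mid [0.5812 0.2024 0.0274] ext [0.063 0.063 0.009]
top [144. 238.] n 252 ztop 0.091 mid [0.4993 0.2967 0.0911] ext [0.044 0.045 0.009]
top [ 13. 247.] n 313 ztop 0.091 mid [0.4748 0.6583 0.0921] ext [0.044 0.049 0.011]
top [302. 255.] n 407 ztop 0.027 mid [ 0.4538 -0.1504  0.0287] ext [0.063 0.061 0.011]
top [ 12. 268.] n 291 ztop 0.091 mid [0.4176 0.6591 0.0935] ext [0.043 0.05  0.012]
top [ 10. 290.] n 304 ztop 0.091 mid [0.36   0.657  0.0935] ext [0.045 0.045 0.013]
top [454. 336.] n 101 ztop 0.017 mid [ 0.2263 -0.5818  0.0174] ext [0.022 0.124 0.009]
[-5.49457042  4.68146254 21.44528733] 16.075 [ 0.46218741 -0.29850877  0.07450874]
```

View pics/s4.png

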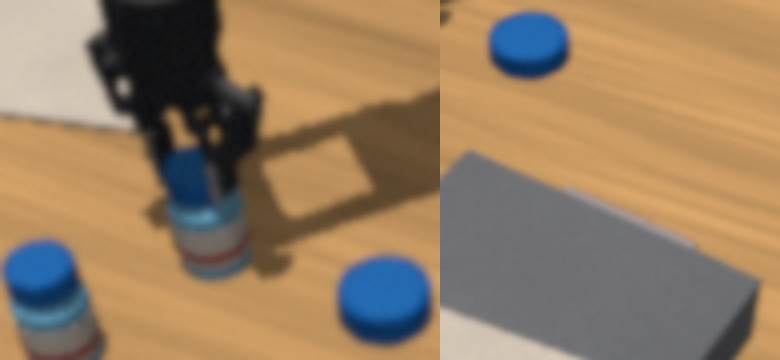

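The cap is seated with its top at 89–90 mm and the jar is upright, pressed at about 21 N. The drawer is flush, and the capped jars are where they started. The picture shows the capped jar at (205,210) and the closed drawer on the right.

```bash
python3 -c "
from station import workorder; print(workorder.sign_off())"
```

```text
the job is handed in; nothing more can be done
None
```

The job is handed in: the drawer is pushed home, and the blue cap is snapped onto the open jar (top at about 89 mm) with the arm still pressing down at about 21 N; the capped jars did not move, but I did not re-measure the gel bottle, which the arm never came near.

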